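Square the specimen case into the photo stop

TASK

Push the oblong specimen case along the desk into the corner of the aluminium L-shaped stop, ready for its photograph: one long side flush against the long rail and one end flush against the short rail. Only push it with the fingers so that it stays flat on the desk: do not lift or tip it. Leave all the other things on the desk where they are, and finish with the hand clear.

Things in the scene. Friction and masses are not known exactly. Their poses are not given: they have to be found in the camera images.
- case: the oblong specimen case: flat dark wooden box with a clear window lid, six stones inside; a plain cuboid 92 mm (its x) by 120 mm (its y), 36 mm high, 0.3 to 0.65 kg; slides on the desk at about 1.5 to 5 N, up to 20 N to square it up against a rail. Too wide to grasp. Origin: centre of its underside; z up. It starts turned up to 30 degrees from the stop's frame
- stop: aluminium L-shaped stop fixed to the desk: two rails 12 mm thick, 25 mm high. Origin: inner corner, at desk level. Long rail (tick marks on top): inner face is this frame's plane x = 0, body behind it at +x, runs 360 mm from the corner along +y. Short rail: inner face is plane y = 0, body at -y, runs 100 mm along -x. The case starts clear of both, at negative x, positive y
- small_case: bystander, to be left alone: small square case of dark wood with a clear window lid, 62 x 62 x 32 mm high; origin at the centre of its underside
- dish: bystander, to be left alone: small open steel bowl, rim 64 mm across, 26 mm high; origin at the centre of its underside
- loupe: bystander, to be left alone: folded hand loupe: steel lens ring 34 mm across with a black cover, in all 69 mm long, 18 mm high; origin at the lens centre
- weight: bystander, to be left alone: brass check weight with a knob on top, 44 mm across, 54 mm high; origin at the centre of its underside
- jar: bystander, to be left alone: round glass jar with a black cap, 52 mm across, 55 mm high; origin at the centre of its underside
- crystal: bystander, to be left alone: standing pointed smoky crystal, 68 mm across, 152 mm high; origin at the centre of its underside
- torch: bystander, to be left alone: dark metal penlight lying flat, 121 mm long along its x, up to 24 mm wide and high; origin at the centre of its underside

How it is judged:
By the outcome, as a careful person would: the job done as asked, in the order asked, and still so for the second after the job is handed in, with the robot touching nothing.
It also fails if it takes over 72 s, if anything falls off the work surface, if the arm or the gripper's body presses on something with over 40 N, if the wrist force passes 120 N, or if a joint passes its speed limit or range.

ROBOT

A 6-joint arm with a two-finger parallel gripper is mounted at the origin on the work surface. World frame = base frame: x ahead of the robot, y to its left, z up, the work surface at z = 0. Lengths are in m, angles in rad, forces in N, time in s.
With the tool pointing down it reaches from about 0.3 to 0.75 m from the base axis. Payload 8.5 kg.
Tool frame: the origin (TCP) lies between the finger pads; the fingertips stand 17 mm ahead of it and the grasp point (between the pads) lies 2 mm behind it; z points along the fingers, y is the direction in which the jaws open and shut (so a half turn about z gives the same grasp; the last joint's range is limited). The gripper opens to 88 mm and grips with 3 to 60 N. Pads are 18 mm wide; open, the fingers measure 123 mm over their backs; the gripper's body (75 mm by 187 mm) begins 45 mm behind the grasp point.
Start: joints at [-1.485, 0.381, 1.297, -0, 1.464, -0.215], TCP at [0.163, -0.525, 0.256] pointing down, gripper open.
Joint ranges: [-3.11, 3.11], [-0.89, 2.33], [0.22, 2.48], [-1.42, 4.56], [0.17, 2.85], [-2.88, 2.88]. Speed limits (rad/s): [2.39, 2.39, 3.14, 3.14, 3.14, 3.14].

INTERFACE

Orientations are given as a 3x3 rotation matrix whose columns are the frame's x, y, z axes.
In Python, from rig import robot, camera gives the robot as it stands.
- The arm moves only by the shell command python3 -m handwheel 'ROWS'. ROWS is JSON, one flat list of numbers, 7 for each row, row after row: the shift along the world's x, y, z in cm, then the turn, a rotation vector about the world's x, y, z in rad, then the gripper command: -1 is fully open, 1 is shut, values between are in proportion. In form: [x, y, z, ax, ay, az, grip, x, y, z, ax, ay, az, grip, ...]. A call has 1 to 8 rows; each row is the pose to reach, as a shift and turn from the pose measured when the call began; what a row does not reach only later rows make up. A row lasts 1/10 s, in which the tool goes at most 50 mm and 8.59 degrees, less where a joint would pass 70% of its speed; a pose out of reach is approached as far as the arm can. A call with a gripper value outside its range is refused whole. The fingers move at their own pace and stop on an object; the grip force is fixed at half the most. Time passes only in rows, so rows that repeat a pose let the fingers close. It gives the time, the measured TCP pose, the force and the opening at its end, in the units of the state.
- robot.get_obs(): the state, without advancing time (a new reading comes with each control period).
- camera(name): name is "scene" or "top" or "wrist"; returns a dict with "pixels" (480x640x3 uint8, red, green, blue), "fx", "fy", "cx", "cy" (pixels), "k1" (the pictures are not rectified: a ray, as slopes to the right and down, at radius r is drawn at 1 + k1 r^2 times it, then the intrinsics apply), "rvec" (rotation vector, rad) and "tvec" (3), from world to camera coordinates, as OpenCV has them. Camera axes: x right, y down, z forward; pixel columns grow to the right and rows downward; lengths in m; the calibration is good to about 2 mm. A picture is of the moment at which its call begins. There is no depth.
- robot.close_job(): hands the job in, once; it reports no verdict.
The state is a dict: "t": time; "joint_pos": joint angles; "dq": joint speeds; "tau": joint torques, N m; "position": TCP position; "orientation": TCP orientation; "wrist_force": force on the tool from outside, world axes, zero at the start; "torque": the same for the moment, N m; "opening": finger opening in m.
Only numpy, scipy, OpenCV 4.12 (cv2) and the standard library are available. Lean on these libraries where they do the work, as an engineer would, in place of code of your own. Each camera call takes 0.05 s, during which the arm holds its last target.

## Working session

There is one attempt and no reset: what is moved stays moved. The work goes in short steps, Python scripts to look and compute and a shell command to move; the robot and the scene stay as the last step left them, time stands still between calls to the robot, and variables do not carry over. Pictures are saved under pics/ and viewed, and the job is handed in when it is done.

```bash
ls; mkdir -p pics; python3 - <<'E'
from rig import robot,camera
import cv2
for n in("top","scene","wrist"):
    c=camera(n); cv2.imwrite(f"pics/{n}0.png",c["pixels"][:,:,::-1]); print(n,{k:v for k,v in c.items() if k!="pixels"})
o=robot.get_obs(); print(o)
E
```

```text
pics
top {'fx': 436.32577355188886, 'fy': 436.32577355188886, 'cx': 313.07262260256533, 'cy': 241.73727117816776, 'k1': -0.06435764219075317, 'rvec': array([ 2.16360778, -2.12388072,  0.14641001]), 'tvec': array([0.01989562, 0.57548213, 0.88769943])}
scene {'fx': 615.264920508001, 'fy': 615.264920508001, 'cx': 330.72677484400606, 'cy': 240.56460720889035, 'k1': -0.054720838309502744, 'rvec': array([ 2.2158096 ,  0.66293221, -0.27586563]), 'tvec': array([-0.4925394 , -0.15713981,  1.76340507])}
wrist {'fx': 367.6856312474584, 'fy': 367.6856312474584, 'cx': 326.03414718408266, 'cy': 236.91889134983487, 'k1': -0.06197948081512971, 'rvec': array([-2.34571401,  1.72797157,  0.23912869]), 'tvec': array([-0.54872147, -0.03621337,  0.38987275])}
{'t': 0.15, 'joint_pos': array([-1.48528757e+00,  3.81055214e-01,  1.29798549e+00, -6.51393102e-06,
        1.46358602e+00, -2.15309894e-01]), 'dq': array([-3.37302382e-04, -8.02652010e-04, -2.94979987e-03,  1.90161857e-04,
        2.66535734e-05,  2.82886199e-04]), 'tau': array([ 2.18092318e-03, -4.38082910e+01, -2.24615675e+01,  7.13833678e-02,
        3.43468355e-02, -9.41850408e-05]), 'position': array([ 0.16294222, -0.52512866,  0.25530621]), 'orientation': array([[ 9.55094045e-01,  2.96302812e-01, -9.47677873e-05],
       [ 2.96302750e-01, -9.55093514e-01,  1.02974570e-03],
       [ 2.14604448e-04, -1.01158394e-03, -9.99999465e-01]]), 'wrist_force': array([-0.66627663, -0.06031749, -0.35354618]), 'torque': array([ 0.02260146,  0.01390405, -0.01835465]), 'opening': 0.08804506477088732}
```

View pics/top0.png

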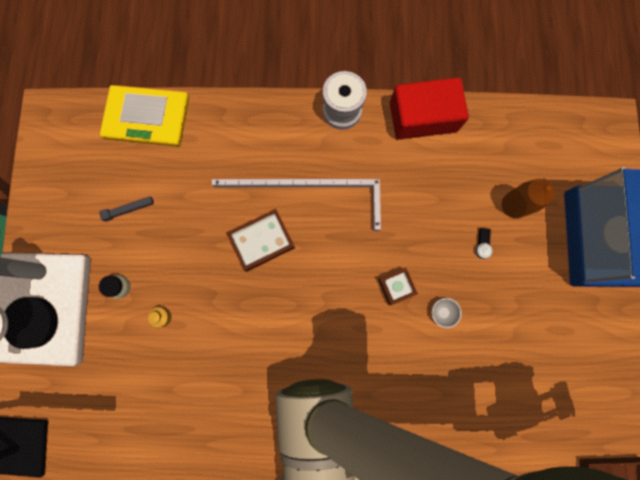

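View pics/scene0.png

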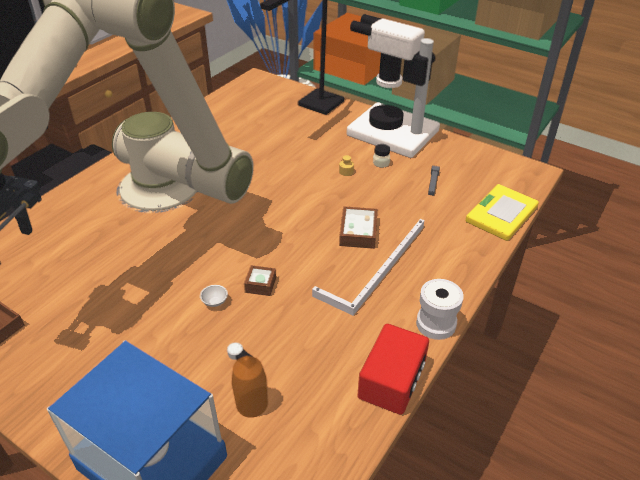

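The top view shows the case at about (260,240), the rail corner near (378,182) with the long rail running left to (213,182), the short rail going down to (377,230), and the small case at (397,286). Next I'll measure these.

```bash
cat > h.py <<'E'
import numpy as np,cv2
from rig import robot,camera
def ray(c,uv,z):
    K=np.array([[c["fx"],0,c["cx"]],[0,c["fy"],c["cy"]],[0,0,1]])
    p=cv2.undistortPoints(np.array(uv,float).reshape(-1,1,2),K,np.array([c["k1"],0,0,0.]),None,None).reshape(-1,2)
    R=cv2.Rodrigues(c["rvec"])[0]; C=-R.T@c["tvec"]
    d=np.c_[p,np.ones(len(p))]@R
    return C+d*((z-C[2])/d[:,2])[:,None]
def blob(m,x0,y0,x1,y1):
    mm=np.zeros_like(m);mm[y0:y1,x0:x1]=m[y0:y1,x0:x1]
    cs,_=cv2.findContours(mm,cv2.RETR_EXTERNAL,cv2.CHAIN_APPROX_NONE)
    return max(cs,key=cv2.contourArea)
E
python3 - <<'E'
from h import *
c=camera("top"); im=c["pixels"][:,:,::-1].copy(); hsv=cv2.cvtColor(im,cv2.COLOR_BGR2HSV)
for u,v in [(260,240),(240,262),(245,225),(300,182),(300,200),(270,218),(289,240)]: print((u,v),hsv[v,u])
cv2.imwrite("pics/crop1.png",cv2.resize(im[160:320,190:450],None,fx=3,fy=3,interpolation=cv2.INTER_CUBIC))
E
```

```text
(260, 240) [ 19  29 222]
(240, 262) [ 11 193 120]
(245, 225) [  9 185  98]
(300, 182) [  8  28 212]
(300, 200) [ 13 187 191]
(270, 218) [ 20  31 212]
(289, 240) [  9 184 101]
```

View pics/crop1.png

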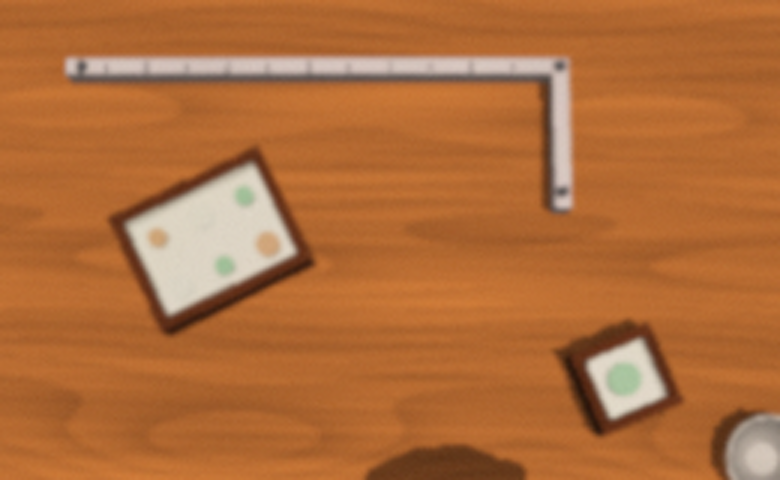

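```bash
cat >> h.py <<'E'
def stop(c):
    hsv=cv2.cvtColor(c["pixels"],cv2.COLOR_RGB2HSV)
    m=((hsv[...,1]<90)&(hsv[...,2]>140)).astype(np.uint8)
    return ray(c,blob(m,205,170,390,240).reshape(-1,2),.025)
def case(c,box):
    hsv=cv2.cvtColor(c["pixels"],cv2.COLOR_RGB2HSV)
    m=((hsv[...,1]<130)&(hsv[...,2]>140)).astype(np.uint8)
    k=blob(m,*box); P=ray(c,k.reshape(-1,2),.036)
    return cv2.minAreaRect((P[:,:2]*1000).astype(np.float32)),P
def tostop(ang,o,p):
    R=np.array([[np.cos(ang),-np.sin(ang)],[np.sin(ang),np.cos(ang)]]);return (np.array(p)-o)@R
E
python3 - <<'E'
from h import *
c=camera("top")
S=stop(c)[:,:2]
print("stop ext",S.min(0),S.max(0))
# long-rail inner edge: 
L=S[S[:,0]>S[:,0].max()-.02]
print(len(L))
ys=np.arange(L[:,1].min()+.02,L[:,1].max()-.02,.01)
lo=S[(S[:,1]>ys[0]+.02)]
mid=np.median(lo[:,0]); inner=lo[lo[:,0]<mid]; 
# fit lines via edges
for nm,sel in (("inner",lo[lo[:,0]<(lo[:,0].min()+lo[:,0].max())/2]),("outer",lo[lo[:,0]>(lo[:,0].min()+lo[:,0].max())/2])):
    sel=sel[sel[:,1]<sel[:,1].max()-.01]; p=np.polyfit(sel[:,1],sel[:,0],1);print(nm,p,np.arctan(p[0])*57.3)
sh=S[(S[:,0]<S[:,0].max()-.03)&(S[:,0]>S[:,0].min()+.01)]
print("short y",[ (round(a,4),round(b,4)) for a,b in sh[:,:2][::6]])
# dark + window
for (b,n) in (((225,205,295,275),"case"),((375,265,418,306),"small")):
    print(n,case(c,b)[0])
for uv in [(257,150),(110,218),(165,330),(312,262)]:
    print(ray(c,[(190+(uv[0]+.5)/3-.5,160+(uv[1]+.5)/3-.5)],.036))
E
```

```text
stop ext [ 0.60788129 -0.11464173] [0.72048282 0.25830826]
348
inner [-0.01455505  0.70693662] -0.8339453339419094
outer [-0.01675164  0.71844717] -0.9597793173297926
short y [(np.float64(0.6884), np.float64(-0.1016)), (np.float64(0.6748), np.float64(-0.1016)), (np.float64(0.6613), np.float64(-0.1015)), (np.float64(0.6478), np.float64(-0.1015)), (np.float64(0.6345), np.float64(-0.1037)), (np.float64(0.6234), np.float64(-0.1058)), (np.float64(0.6213), np.float64(-0.1146)), (np.float64(0.6347), np.float64(-0.1146)), (np.float64(0.648), np.float64(-0.1125)), (np.float64(0.6615), np.float64(-0.1125)), (np.float64(0.675), np.float64(-0.1126)), (np.float64(0.6886), np.float64(-0.1127))]
case ((579.6005859375, 144.8486328125), (75.7418212890625, 103.86888885498047), 27.242494583129883)
small ((484.9096984863281, -150.99916076660156), (46.23883056640625, 44.96318817138672), 23.880929946899414)
[[0.64453409 0.1137241  0.036     ]]
[[0.59288692 0.21801476 0.036     ]]
[[0.51311475 0.17500722 0.036     ]]
[[0.56366741 0.07188661 0.036     ]]
```

Stop: inner corner ≈ (0.708, −0.101), turned about +0.9°. Case: centre ≈ (0.580, 0.145), yaw ≈ 27°; its window measures 76×104 mm, which fits a 92×120 mm box.

My plan is to push with two fingers on the near long side, turning to square it against the long rail. Then I'll push on the end.

```bash
python3 -m handwheel '[17,31,-2,0,0,0.08,-0.6,17,31,-2,0,0,0.08,-0.6,17,31,-2,0,0,0.08,-0.6,34.1,63.1,-4,0,0,0.18,-0.6,34.1,63.1,-4,0,0,0.18,-0.6,34.1,63.1,-4,0,0,0.18,-0.6,34.1,63.1,-4,0,0,0.18,-0.6,34.1,63.1,-4,0,0,0.18,-0.6]'
```

```text
t: 1.05
position: [0.3537, -0.1723, 0.2333]
orientation: [[0.887, 0.462, 0.0], [0.462, -0.887, 0.0], [0.0, -0.0, -1.0]]
wrist_force: [0.4, -0.1, 0.0]
opening: 0.0702
```

```bash
python3 -m handwheel '[15,27.8,-4,0,0,0,-0.6,15,27.8,-4,0,0,0,-0.6,15,27.8,-4,0,0,0,-0.6,15,27.8,-4,0,0,0,-0.6,15,27.8,-4,0,0,0,-0.6,15,27.8,-4,0,0,0,-0.6,15,27.8,-4,0,0,0,-0.6,15,27.8,-4,0,0,0,-0.6]'
python3 - <<'E'
from h import *
c=camera("top");cv2.imwrite("pics/top1.png",c["pixels"][:,:,::-1]); o=robot.get_obs();print(o["position"],o["joint_pos"])
c=camera("wrist");cv2.imwrite("pics/w1.png",c["pixels"][:,:,::-1])
E
```

```text
t: 1.85
position: [0.5041, 0.1078, 0.1925]
orientation: [[0.885, 0.465, -0.001], [0.465, -0.885, 0.0], [-0.0, -0.001, -1.0]]
wrist_force: [-0.4, 0.6, -0.0]
opening: 0.0707
[0.50361404 0.10637519 0.19285612] [-2.21642457e-02  3.76760818e-01  1.49906618e+00  4.66318759e-05
  1.26638754e+00  1.06615581e+00]
```

View pics/top1.png

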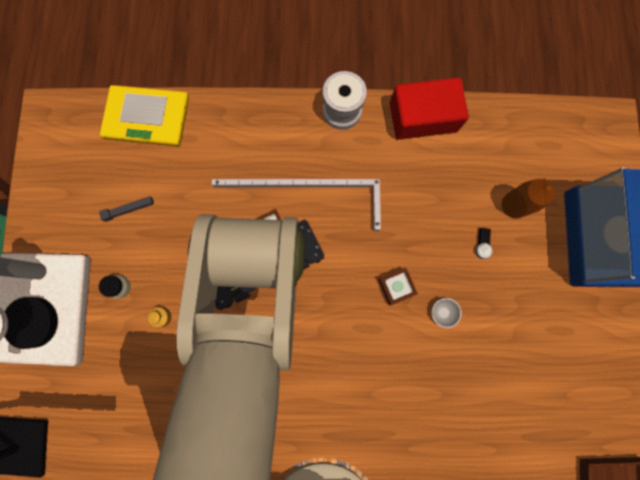

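View pics/w1.png

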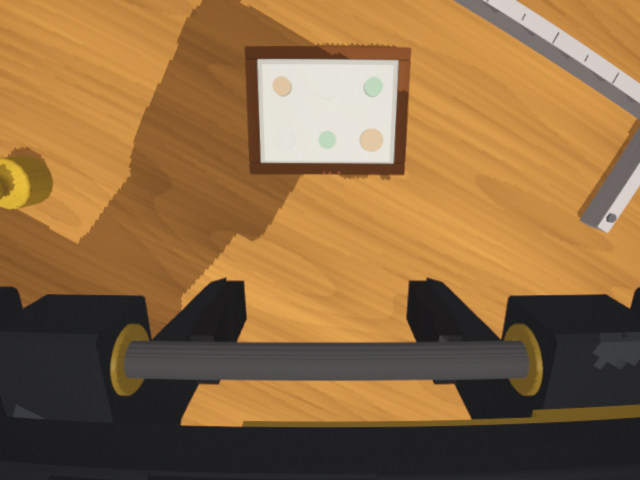

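The wrist view shows the jaws square to the case's near side (edge at row 173, columns 248–405) and centred on it. Now I'll descend.

```bash
python3 -m handwheel '[0,0,-4,0,0,0,-0.6,0,0,-8,0,0,0,-0.6,0,0,-12,0,0,0,-0.6,0,0,-15,0,0,0,-0.6,0,0,-16.6,0,0,0,-0.6,0,0,-16.6,0,0,0,-0.6,0,0,-16.6,0,0,0,-0.6]'
python3 - <<'E'
from h import *
c=camera("wrist");cv2.imwrite("pics/w2.png",c["pixels"][:,:,::-1])
E
```

```text
t: 2.65
position: [0.5036, 0.1045, 0.028]
orientation: [[0.887, 0.461, 0.0], [0.461, -0.887, -0.0], [0.0, 0.0, -1.0]]
wrist_force: [-0.3, 0.4, 0.1]
opening: 0.0706
```

View pics/w2.png

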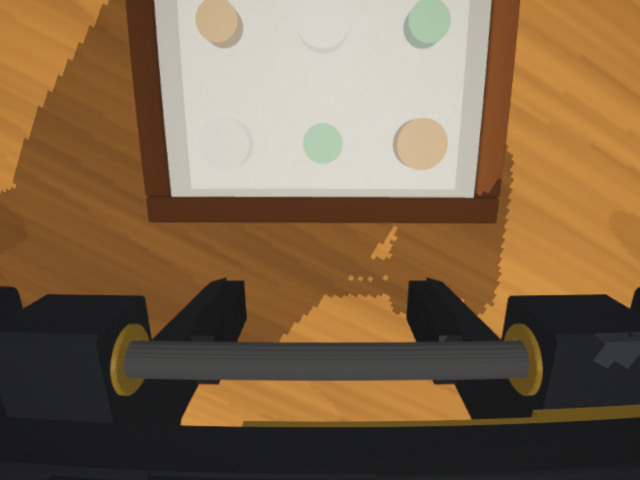

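```bash
python3 -m handwheel '[1.5,0.8,-0.2,0,0,0,-0.6,2.6,1.4,-0.2,0,0,0,-0.6,3.3,1.75,-0.2,0,0,-0.03,-0.6,3.9,2.05,-0.2,0,0,-0.06,-0.6,4.5,2.3,-0.2,0,0,-0.1,-0.6,5.1,2.55,-0.2,0,0,-0.14,-0.6,5.7,2.75,-0.2,0,0,-0.18,-0.6,6.3,2.95,-0.2,0,0,-0.22,-0.6]'
python3 - <<'E'
from h import *
c=camera("wrist");cv2.imwrite("pics/w3.png",c["pixels"][:,:,::-1])
E
```

```text
t: 3.5
position: [0.5671, 0.1341, 0.0279]
orientation: [[0.967, 0.255, 0.002], [0.255, -0.967, -0.0], [0.002, 0.001, -1.0]]
wrist_force: [-1.5, -0.9, 0.7]
opening: 0.0705
```

View pics/w3.png

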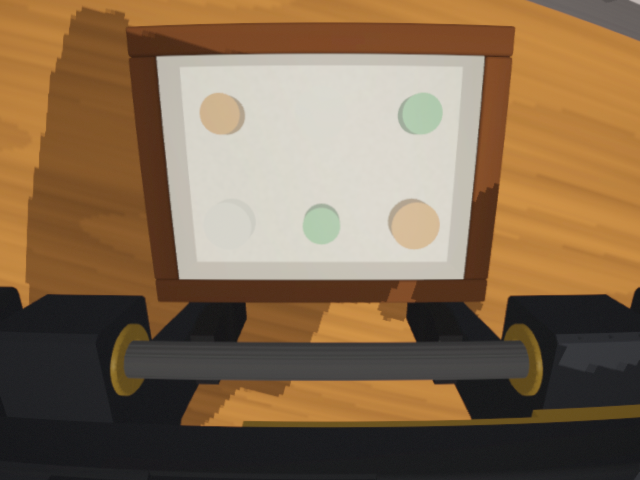

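The wrist view shows both fingers flat on the case's near side, and the case is following the turn. I'll keep going to the rail.

```bash
python3 -m handwheel '[0.6,0.15,0,0,0,-0.04,-0.6,1.1,0.25,0,0,0,-0.08,-0.6,1.6,0.35,0,0,0,-0.13,-0.6,2.1,0.4,0,0,0,-0.18,-0.6,2.5,0.4,0,0,0,-0.22,-0.6,2.9,0.4,0,0,0,-0.24,-0.6,3.2,0.4,0,0,0,-0.24,-0.6,3.4,0.4,0,0,0,-0.24,-0.6]'
python3 - <<'E'
from h import *
c=camera("wrist");cv2.imwrite("pics/w4.png",c["pixels"][:,:,::-1])
print(robot.get_obs()["wrist_force"])
E
```

```text
t: 4.35
position: [0.6015, 0.1381, 0.0284]
orientation: [[1.0, 0.017, 0.002], [0.017, -1.0, -0.001], [0.002, 0.002, -1.0]]
wrist_force: [-10.7, -1.2, 8.3]
opening: 0.0705
[-5.94599065 -1.29033936  4.20745963]
```

View pics/w4.png

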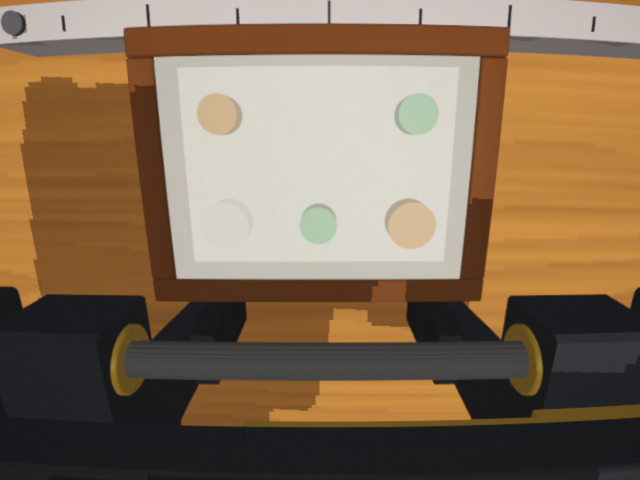

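```bash
python3 -m handwheel '[0.2,0,0,0,0,0,-0.6,0.2,0,0,0,0,0,-0.6,0.2,0,0,0,0,0,-0.6]'; python3 -m handwheel '[-1,0,0,0,0,0,-0.6,-3,0,0,0,0,0,-0.6,-3,0,3,0,0,0,-0.6,-3,0,8,0,0,0,-0.6,-3,0,12,0,0,0,-0.6,-3,0,12,0,0,0,-0.6]'
python3 - <<'E'
from h import *
o=robot.get_obs();print(o["joint_pos"],o["position"],o["wrist_force"])
c=camera("top");cv2.imwrite("pics/top5.png",c["pixels"][:,:,::-1])
c=camera("wrist");cv2.imwrite("pics/w5.png",c["pixels"][:,:,::-1])
E
```

```text
t: 4.7
position: [0.6015, 0.1381, 0.0283]
orientation: [[1.0, 0.018, -0.003], [0.018, -1.0, -0.002], [-0.003, 0.002, -1.0]]
wrist_force: [-10.4, -0.5, 5.2]
opening: 0.0702
t: 5.3
position: [0.574, 0.1381, 0.1543]
orientation: [[1.0, 0.019, 0.009], [0.019, -1.0, -0.001], [0.009, 0.002, -1.0]]
wrist_force: [-0.1, 0.1, -0.6]
opening: 0.0703
[ 0.03643626  0.53493539  1.34494894 -0.00175583  1.25298412  1.58926609] [0.5740335  0.13811393 0.15427435] [-0.06047177  0.14717144 -0.599853  ]
```

View pics/w5.png

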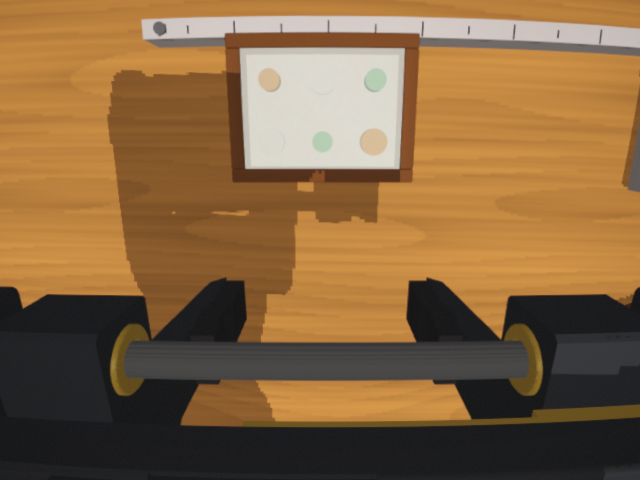

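View pics/top5.png

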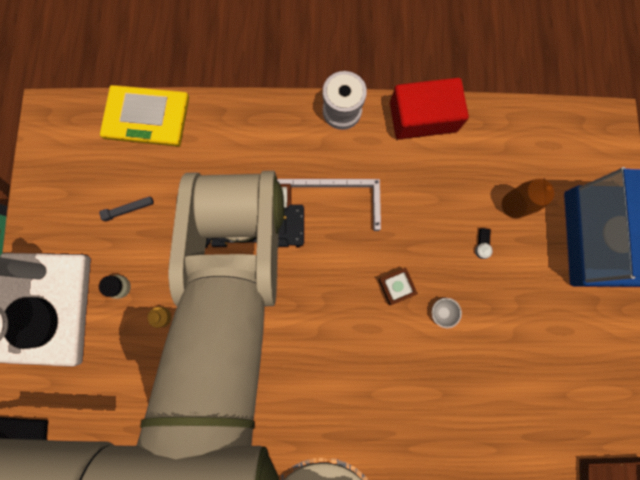

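The case is now against the long rail; both the wrist view (far edge at row 37 beside the rail) and the 10 N contact force show it. Next I'll go round to the far end, turn 90° and narrow the jaws.

```bash
python3 -m handwheel '[2,5,0,0,0,0.15,0.1,4,9.6,0,0,0,0.3,0.1,6,9.6,0,0,0,0.45,0.1,8,9.6,0,0,0,0.6,0.1,8,9.6,0,0,0,0.75,0.1,8,9.6,0,0,0,0.9,0.1,8,9.6,0,0,0,1.05,0.1,8,9.6,0,0,0,1.2,0.1]'; python3 -m handwheel '[0,0,0,0,0,0.15,0.1,0,0,0,0,0,0.3,0.1,0,0,0,0,0,0.37,0.1,0,0,0,0,0,0.37,0.1]'
python3 - <<'E'
from h import *
c=camera("top");cv2.imwrite("pics/top6.png",c["pixels"][:,:,::-1])
c=camera("scene");cv2.imwrite("pics/s6.png",c["pixels"][:,:,::-1])
E
```

```text
t: 6.2
position: [0.6514, 0.2338, 0.1465]
orientation: [[0.34, 0.941, -0.002], [0.941, -0.34, -0.002], [-0.003, -0.001, -1.0]]
wrist_force: [0.1, 0.2, 0.0]
opening: 0.0397
t: 6.6
position: [0.651, 0.2336, 0.1444]
orientation: [[-0.024, 1.0, -0.004], [1.0, 0.024, -0.003], [-0.003, -0.004, -1.0]]
wrist_force: [-0.4, 1.2, -0.5]
opening: 0.0395
```

View pics/s6.png

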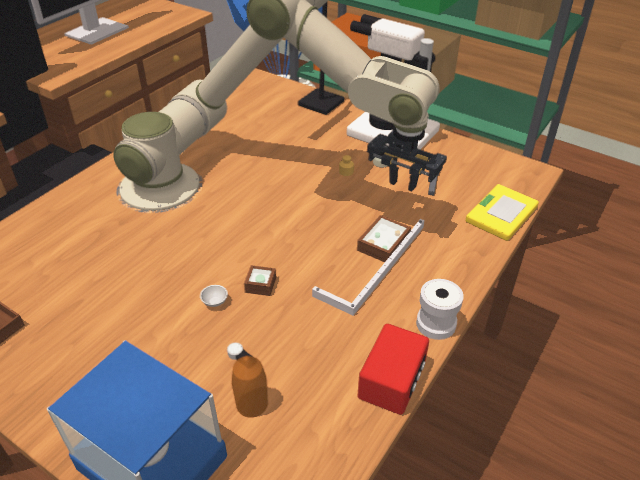

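View pics/top6.png

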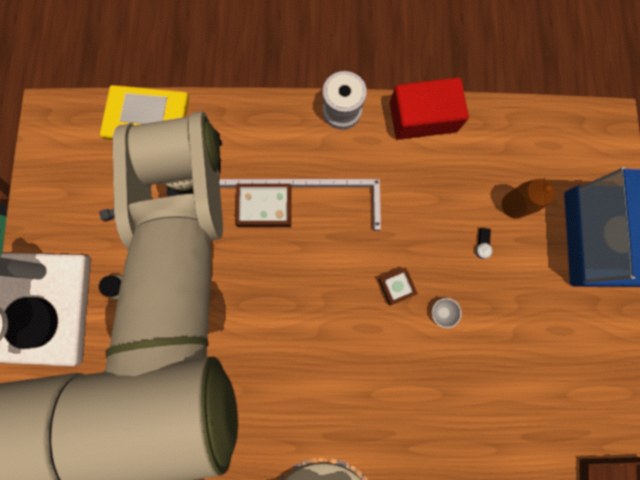

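```bash
python3 - <<'E'
from h import *
c=camera("top")
r,P=case(c,(228,187,296,230)); print(r); print(cv2.boxPoints(r))
print(ray(c,[(236,205),(291,205),(264,226)],.036))
print(ray(c,[(135,205),(108,213)],.01),"torch/weight")
cv2.imwrite("pics/crop6.png",cv2.resize(c["pixels"][150:260,190:400,::-1],None,fx=3.8,fy=3.8,interpolation=cv2.INTER_CUBIC))
E
```

```text
((658.0318603515625, 142.13336181640625), (73.5779037475586, 103.10913848876953), 0.9708102345466614)
[[620.3747  193.0572 ]
 [622.12164  89.96288]
 [695.689    91.20952]
 [693.9421  194.30383]]
[[0.65349871 0.19979971 0.036     ]
 [0.65545952 0.08001938 0.036     ]
 [0.60815336 0.13705098 0.036     ]]
[[0.65613784 0.43488937 0.01      ]
 [0.63683406 0.49614589 0.01      ]] torch/weight
```

View pics/crop6.png

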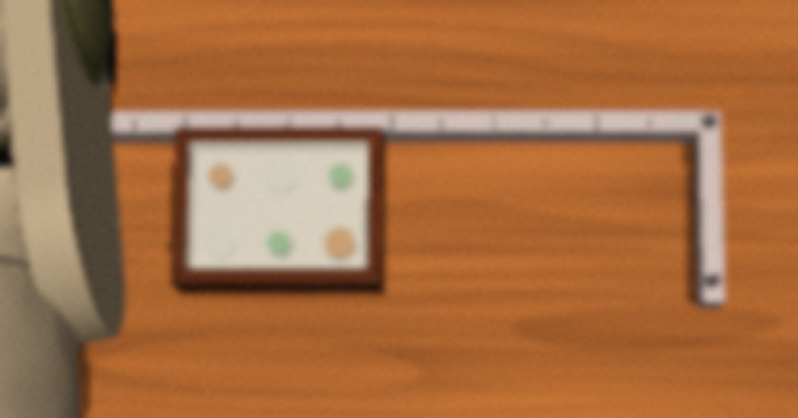

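Case centre ≈ (0.658, 0.141), yaw 0.97°, parallel to the stop. I'll descend 24 mm clear of its end.

```bash
python3 -m handwheel '[0.2,0,-4,0,0,-0.006,0.1,0.2,0,-8,0,0,-0.006,0.1,0.2,0,-10.5,0,0,-0.006,0.1,0.2,0,-11.6,0,0,-0.006,0.1,0.2,0,-11.6,0,0,-0.006,0.1,0.2,0,-11.6,0,0,-0.006,0.1]'; python3 -m handwheel '[0.03,-1.5,0,0,0,0,0.1,0.06,-2.3,0,0,0,0,0.1,0.1,-3,0,0,0,0,0.1,0.12,-3.8,0,0,0,0,0.1,0.15,-4.6,0,0,0,0,0.1,0.18,-5.4,0,0,0,0,0.1,0.2,-6.2,0,0,0,0,0.1,0.23,-7,0,0,0,0,0.1]'
```

```text
t: 7.35
position: [0.654, 0.2338, 0.0308]
orientation: [[-0.015, 1.0, -0.001], [1.0, 0.015, -0.003], [-0.003, -0.001, -1.0]]
wrist_force: [0.1, -0.1, 1.1]
opening: 0.0396
t: 8.15
position: [0.6562, 0.1631, 0.0307]
orientation: [[-0.015, 1.0, -0.001], [1.0, 0.015, -0.003], [-0.003, -0.001, -1.0]]
wrist_force: [0.7, 3.3, 2.3]
opening: 0.0397
```

```bash
python3 -m handwheel '[0.03,-0.8,-0.2,0,0,0,0.1,0.05,-1.6,-0.2,0,0,0,0.1,0.07,-2.4,-0.2,0,0,0,0.1,0.09,-3.2,-0.2,0,0,0,0.1,0.11,-4,-0.2,0,0,0,0.1,0.14,-4.8,-0.2,0,0,0,0.1,0.16,-5.6,-0.2,0,0,0,0.1,0.18,-6.4,-0.2,0,0,0,0.1]'
python3 - <<'E'
from h import *
c=camera("top")
cv2.imwrite("pics/crop7.png",cv2.resize(c["pixels"][150:260,220:430,::-1],None,fx=3.8,fy=3.8,interpolation=cv2.INTER_CUBIC))
E
```

```text
t: 8.95
position: [0.6579, 0.0986, 0.0286]
orientation: [[-0.015, 1.0, -0.001], [1.0, 0.015, -0.003], [-0.003, -0.001, -1.0]]
wrist_force: [-1.6, 1.8, 0.1]
opening: 0.0401
```

View pics/crop7.png

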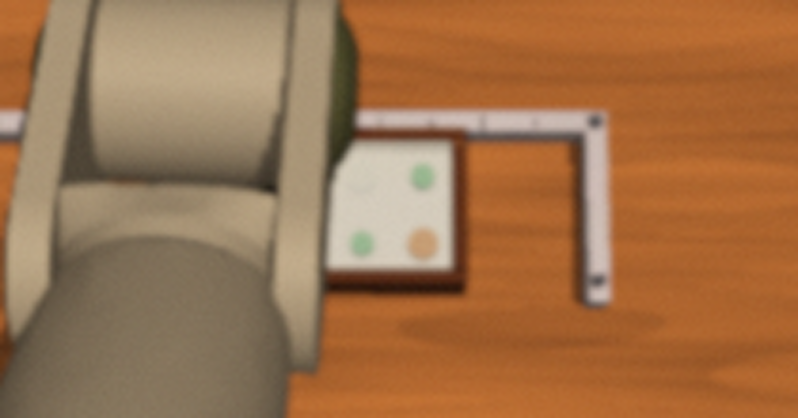

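The case is sliding square along the rail with its leading end about 70 mm from the short rail. Continuing.

```bash
python3 -m handwheel '[0.03,-0.8,0,0,0,0,0.1,0.05,-1.6,0,0,0,0,0.1,0.07,-2.4,0,0,0,0,0.1,0.09,-3.2,0,0,0,0,0.1,0.11,-4,0,0,0,0,0.1,0.14,-4.8,0,0,0,0,0.1,0.16,-5.6,0,0,0,0,0.1,0.18,-6.2,0,0,0,0,0.1]'
python3 -m handwheel '[0,-0.3,0,0,0,0,0.1,0,-0.5,0,0,0,0,0.1,0,-0.7,0,0,0,0,0.1,0,-0.8,0,0,0,0,0.1,0,-0.9,0,0,0,0,0.1]'
```

```text
t: 9.8
position: [0.66, 0.0345, 0.0287]
orientation: [[-0.014, 1.0, -0.001], [1.0, 0.014, -0.003], [-0.003, -0.001, -1.0]]
wrist_force: [-1.6, 3.7, 0.2]
opening: 0.0396
t: 10.3
position: [0.6597, 0.0286, 0.0288]
orientation: [[-0.015, 1.0, -0.001], [1.0, 0.015, 0.001], [0.001, -0.001, -1.0]]
wrist_force: [-0.3, 19.8, 1.5]
opening: 0.0394
```

```bash
python3 -m handwheel '[0,0.5,0,0,0,0,0.1,0,2.5,0,0,0,0,0.1,0,3,4,0,0,0,0.1,0,3,9,0,0,0,0.1,0,3,13,0,0,0,0.1,0,8,13,0,0,0,0.1,0,13,13,0,0,0,0.1,0,18,13,0,0,0,0.1]'
cat >> h.py <<'E'
E
python3 - <<'E'
from h import *
c=camera("top")
cv2.imwrite("pics/top8.png",c["pixels"][:,:,::-1])
cv2.imwrite("pics/crop8.png",cv2.resize(c["pixels"][165:245,300:400,::-1],None,fx=7,fy=7,interpolation=cv2.INTER_CUBIC))
s=camera("scene")
cv2.imwrite("pics/s8.png",cv2.resize(s["pixels"][210:330,290:440,::-1],None,fx=5,fy=5,interpolation=cv2.INTER_CUBIC))
r,P=case(c,(322,192,371,224)); print(r);print(robot.get_obs()["position"])
E
```

```text
t: 11.1
position: [0.66, 0.2098, 0.1595]
orientation: [[-0.014, 1.0, 0.001], [1.0, 0.014, 0.001], [0.001, 0.001, -1.0]]
wrist_force: [0.5, 0.5, -0.2]
opening: 0.0395
((655.5824584960938, -41.75254440307617), (62.165000915527344, 100.50597381591797), 1.0561655759811401)
[0.65893997 0.21427382 0.15880596]
```

View pics/crop8.png

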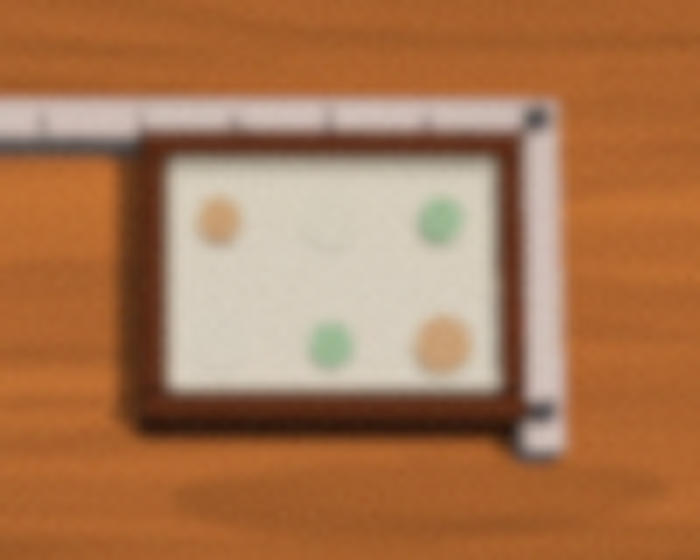

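View pics/s8.png

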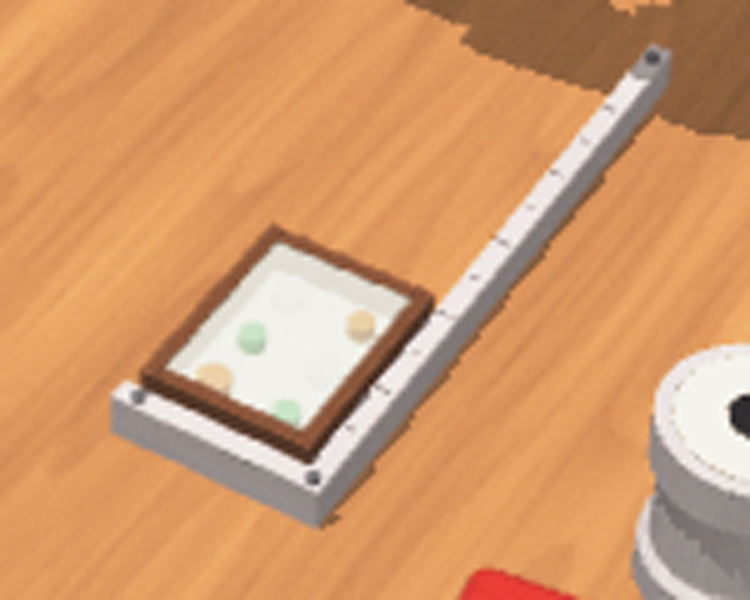

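View pics/top8.png

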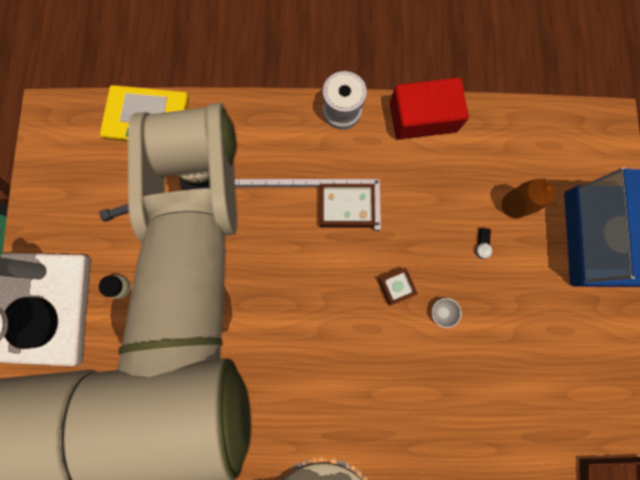

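The top and scene views both show the case flush on both rails, with everything else where it was. For certainty I'll give the long side one more gentle two-finger press.

```bash
python3 -m handwheel '[-3,-4,0,0,0,-0.15,0.1,-6,-8,0,0,0,-0.3,0.1,-8.2,-12,0,0,0,-0.45,-0.6,-8.2,-16,0,0,0,-0.6,-0.6,-8.2,-20,0,0,0,-0.75,-0.6,-8.2,-24,0,0,0,-0.9,-0.6,-8.2,-25.4,0,0,0,-1.05,-0.6,-8.2,-25.4,0,0,0,-1.2,-0.6]'; python3 -m handwheel '[0,0,0,0,0,-0.15,-0.6,0,0,0,0,0,-0.3,-0.6,0,0,0,0,0,-0.37,-0.6,0,0,0,0,0,-0.37,-0.6]'
```

```text
t: 12.0
position: [0.5771, -0.0431, 0.159]
orientation: [[0.928, 0.373, 0.003], [0.373, -0.928, -0.001], [0.003, 0.002, -1.0]]
wrist_force: [0.3, 0.8, 0.2]
opening: 0.0707
t: 12.4
position: [0.5771, -0.0439, 0.1592]
orientation: [[1.0, 0.011, 0.003], [0.011, -1.0, -0.003], [0.003, 0.003, -1.0]]
wrist_force: [-1.1, -1.1, 0.2]
opening: 0.0706
```

```bash
python3 -m handwheel '[0,0.3,-4,0,0,0.005,-0.6,0,0.3,-8,0,0,0.005,-0.6,0,0.3,-12,0,0,0.005,-0.6,0,0.3,-13,0,0,0.005,-0.6,0,0.3,-13.1,0,0,0.005,-0.6,0,0.3,-13.1,0,0,0.005,-0.6]'; python3 -m handwheel '[1,0,0,0,0,0,-0.6,1.8,0,0,0,0,0,-0.6,2.3,0,0,0,0,0,-0.6,2.6,-0.02,0,0,0,0,-0.6,2.8,-0.04,0,0,0,0,-0.6,2.9,-0.05,0,0,0,0,-0.6,3.0,-0.05,0,0,0,0,-0.6]'
```

```text
t: 13.0
position: [0.5781, -0.0414, 0.0297]
orientation: [[1.0, 0.017, 0.006], [0.017, -1.0, -0.004], [0.006, 0.004, -1.0]]
wrist_force: [0.1, 0.5, 0.5]
opening: 0.0705
t: 13.7
position: [0.6046, -0.0416, 0.0299]
orientation: [[1.0, 0.017, -0.003], [0.017, -1.0, -0.003], [-0.003, 0.003, -1.0]]
wrist_force: [-20.6, -1.5, 14.1]
opening: 0.0704
```

```bash
python3 -m handwheel '[-0.5,0,0,0,0,0,-0.6,-2.5,0,0,0,0,0,-0.6,-3,0,4,0,0,0,-0.6,-3,0,9,0,0,0,-0.6,-4,3,13,0,0,0,-0.6,-4,8,13,0,0,0,-0.6,-6,13,13,0,0,0,-0.6,-10,17,13,0,0,0,-0.6]'; python3 -m handwheel '[-5,5,0,0,0,0,-0.6,-7,8,0,0,0,0,-0.6,-7,10,0,0,0,0,-0.6,-7,10,0,0,0,0,-0.6]'
python3 - <<'E'
from h import *
c=camera("top")
cv2.imwrite("pics/top9.png",c["pixels"][:,:,::-1])
cv2.imwrite("pics/crop9.png",cv2.resize(c["pixels"][165:245,300:400,::-1],None,fx=7,fy=7,interpolation=cv2.INTER_CUBIC))
s=camera("scene")
cv2.imwrite("pics/s9.png",cv2.resize(s["pixels"][210:330,290:440,::-1],None,fx=5,fy=5,interpolation=cv2.INTER_CUBIC))
r,P=case(c,(322,192,371,224)); print(r);print(robot.get_obs()["position"])
print(case(c,(375,265,418,306))[0])
E
```

```text
t: 14.5
position: [0.512, 0.1227, 0.1602]
orientation: [[1.0, 0.018, -0.001], [0.018, -1.0, -0.003], [-0.001, 0.003, -1.0]]
wrist_force: [-0.1, 0.3, -0.1]
opening: 0.0705
t: 14.9
position: [0.4407, 0.2251, 0.1606]
orientation: [[1.0, 0.022, -0.001], [0.022, -1.0, -0.002], [-0.001, 0.002, -1.0]]
wrist_force: [-0.4, -0.3, -0.7]
opening: 0.0705
((655.5823974609375, -41.748985290527344), (62.165000915527344, 100.51309204101562), 1.0561655759811401)
[0.44199472 0.22274034 0.16029068]
((484.7837219238281, -151.04998779296875), (45.937503814697266, 44.960838317871094), 23.797908782958984)
```

View pics/crop9.png

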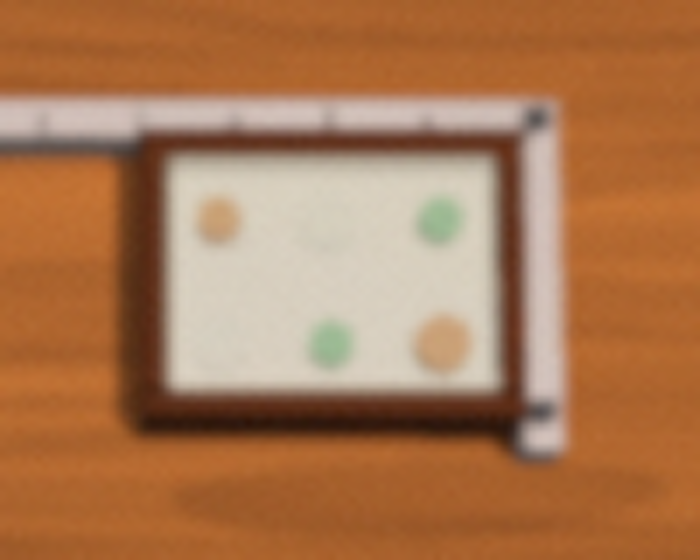

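View pics/s9.png

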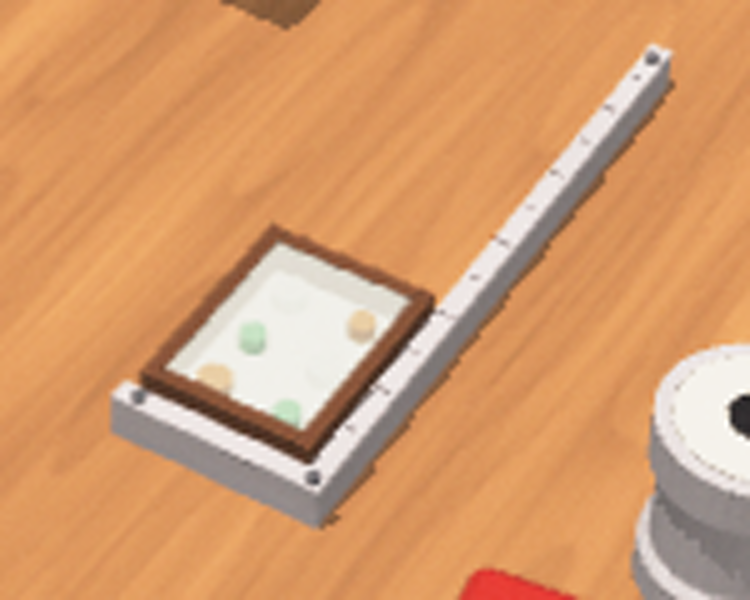

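View pics/top9.png

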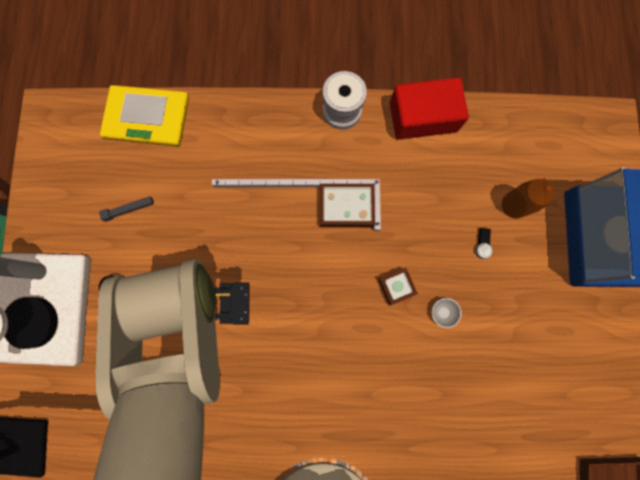

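The case did not move under the second press. It is flush on both rails, and the hand is clear.

```bash
python3 -c "
from rig import robot
print(robot.close_job())"
```

```text
the job is handed in; nothing more can be done
None
```

The specimen case is in the corner of the stop, with one long side flush against the long rail and one end flush against the short rail. I handed the job in at about 15 s.

- **Pushes:** I squared the case onto the long rail with two fingers, slid it along the rail into the short rail (about 20 N at contact), then pressed the long side once more (about 21 N).
- **Fit:** The top and scene views show no gap at either rail. The case measures 1.06° against about 0.9° for the stop, which is within measuring error. The measured window centre moved by less than 0.01 mm under the last press. The final window measurement came out narrow (62 mm instead of 74–76 mm) because my search box clipped it, so I relied on the views and contact forces for the fit.
- **Other things on the desk:** The small case measures within about 0.2 mm of where it started, and the dish, loupe and torch look unmoved. The weight and jar were hidden by the arm in the last top view, but the hand never came near them. I did not identify the crystal in any picture.
- **Hand:** It finished clear of everything, with the tool 0.16 m above the desk and no contact force.

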